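# Swing the inspection microscope over the board

### The arm

A 7-joint arm with a two-finger parallel gripper is mounted at the origin on the work surface. World frame = base frame: x ahead of the robot, y to its left, z up, the work surface at z = 0. Lengths are in mm, angles in rad, forces in N, time in s.
With the tool pointing down it reaches from about 350 to 900 mm from the base axis. Payload 19.9 kg.
Tool frame: the origin (TCP) lies where the fingers leave the gripper's body, on its centre line; the fingertips stand 73 mm ahead of it and the grasp point (between the pads) lies grip_depth ahead of it (grip_depth is the distance from the TCP to the grasp point, in mm); z points along the fingers, y is the line along which they close (so a half turn about z gives the same grasp; the last joint's range is limited). The gripper opens to 85 mm and grips with 20 to 120 N. Pads are 22 mm wide; open, the fingers measure 114 mm over their backs; the gripper's body (76 mm by 85 mm) begins 54 mm behind the grasp point. The pads swing forward as they close: fully open they stand 13 mm farther back than shut.
Start: joints at [-1.389, 0.417, -0.01, 1.614, 0.005, 1.111, -0.053], TCP at [138.09, 609.541, 303.86] pointing down, gripper open.
Joint ranges: [-2.81, 2.81], [-0.39, 2.02], [-1.27, 1.25], [0.06, 2.57], [-1.19, 4.33], [0.19, 2], [-2.82, 2.82]. Speed limits (rad/s): [1.89, 1.89, 2.39, 2.39, 3.01, 3.01, 3.01].

### API

Orientations are given as a unit quaternion [w, x, y, z].
In Python, from bench import * gives the robot as it stands.
- The arm moves only by the tool servo_tool, never from a script. Its argument "steps" is one flat list of numbers, 7 for each row, row after row: the shift along the tool's x, y, z normalised to -1 to 1, where 1 is 0.06 m, then the turn, a rotation vector about the tool's x, y, z normalised to -1 to 1, where 1 is pi/4 rad, then the opening, from 0 (shut) to 1 (fully open). A call has 1 to 20 rows; each row shifts and turns the commanded pose from where the row before left it, along the tool's axes as they then stand; what a row does not reach is not made up. A row lasts 1/8 s, in which the tool goes at most 62.5 mm and 10.7 degrees, less where a joint would pass 70% of its speed; a pose out of reach is approached as far as the arm can. A call with a number of a shift or a turn outside -1 to 1 is refused whole. A call with a gripper value outside its range is refused whole. The fingers move at their own pace and stop on an object; "squeeze" is the grip in N (left out, the last holds). Time passes only in rows, so rows that do not move let the fingers close. It gives the time, the measured TCP pose, the force, the opening and the grip force at its end, in the units of the state.
- state(): the state, without advancing time (a new reading comes with each control period).
- grab_frame(name): name is "side" or "top" or "wrist"; returns a dict with "color" (480x640x3 uint8, blue, green, red), "depth" (480x640 float32, mm along the optical axis (not along the pixel's ray), 0 where there is no reading), "fx", "fy", "cx", "cy" (pixels), "R" (3x3) and "t" (3): a world point X has camera coordinates R X + t; the wrist camera has in their place "tool_from_camera" (4x4, takes a point from camera to tool coordinates, whose origin is the TCP and whose axes are the flange's). Camera axes: x right, y down, z forward; pixel columns grow to the right and rows downward; lengths in mm; the calibration is good to about 2 mm. A picture is of the moment at which its call begins: read the wrist's pose just before it.
- job_done(): hands the job in; it is judged then, once.
The state is a dict: "clock": time; "joint_pos": joint angles; "dq": joint speeds; "tau": joint torques, N m; "eef_pos": TCP position; "tool_rot": TCP orientation; "wrist_force": force on the tool from outside, world axes, zero at the start; "torque": the same for the moment, N m; "width": finger opening in mm; "finger_force": force on a finger pad.
Only numpy, scipy, OpenCV 4.12 (cv2) and the standard library are available. Lean on these libraries where they do the work, as an engineer would, in place of code of your own. Each camera call takes 0.05 s, during which the arm holds its last target. There are 200 camera calls.

### The job

The inspection microscope is parked to one side on its free-swinging arm, which has no brake. Swing it gently round until its lens stands over the middle of the circuit board in the holder, bring it to rest there, let go and see that it stands still over the board for a good 5 seconds before you finish. Push only on the rubber bumpers at the sides of the microscope (not on the housing itself, its screen or the arm), do not knock it hard or let the arm run into its end stops, and leave the board holder and the other things on the bench alone.

Things in the scene. Friction and masses are not known exactly. Their poses are not given: they have to be found in the camera images.
- stand: Heavy steel base plate 190 x 190 x 22 mm with a 50 mm thick upright post, fixed to the bench at the far side, post axis through the plate's centre. Origin on the post axis at bench height; its x axis is the zero direction of the arm: at joint value 0 the arm points along the stand's -x (roughly to the robot).
- boom (a joint): Swivel angle of the microscope arm about the vertical post, rad, positive counter-clockwise seen from above. With stand yaw s and joint value q the lens is at pivot + 330 mm * (-cos(s+q), -sin(s+q)). End stops at -1.1 and +1.1. Parked at about +0.5 to +0.75.
- pivot (a point): Point on the swivel axis at mid height of the arm, 190 mm above the bench. Ball bearing there, hardly any friction: inertia of all that swings about 0.52 kg m2 (hidden, 0.40 to 0.66), viscous drag 0.025 N m s/rad, dry friction 0.001 N m, no spring, no detent: once moving, the arm coasts on for many seconds.
- beam: Cast arm, a flat beam 100 mm wide, 50 mm high, reaching from the post to the microscope's housing (40 to 260 mm from the axis), its top 215 mm above the bench. Origin on the swivel axis at 190 mm height. Not to be pushed or leaned on.
- head: Microscope housing, a light grey box 150 mm along the arm, 130 mm across, 85 mm high, from 150 to 235 mm above the bench, about 4 kg (hidden, 3 to 5.2). Origin at its centre, 330 mm from the swivel axis; x along the arm towards the post, y across it. A rubber bumper on each side; over their faces it is 170 mm across, too wide to grip. A ring light 104 mm across hangs below it.
- screen: Black glass display, 146 x 126 x 10 mm, lying flat on top of the housing and covering it all; its top is 245 mm above the bench. Not to be pressed.
- lens (a point): Centre of the microscope's lens on the underside of the ring light, 105 mm above the bench, 330 mm from the swivel axis.
- holder: Board holder fixed to the bench: steel base 120 x 160 mm with two aluminium jaws 46 mm high, holding the board. Origin on the bench at the stand's axis (not at the holder itself); the holder lies 330 mm from there along its -x axis.
- board (a point): Centre of the circuit board (green, 80 x 120 mm) held in the holder, 41 mm above the bench, on the circle that the lens travels.
- screwdriver: Screwdriver lying on the bench, a bystander. Origin under its middle.
- jar: Small clear jar with black lid, 56 mm across, 75 mm high, a bystander. Origin at its bottom centre.
- connector: Metal coaxial connector standing on end, 32 mm across, 68 mm high, a bystander. Origin at its bottom centre.
- bumper_l: Black rubber bumper on the head's +y side, where to push: a flat upright face 120 mm long, 56 mm high, from 168 to 224 mm above the bench, 330 mm from the swivel axis. Sprung collision bumper: gives 500 N/m over 16 mm into the housing, little damping, so a knock throws the microscope back off. Origin: centre of the face, 85 mm from the head's middle when not pressed.
- bumper_r: The same sprung bumper on the head's -y side.
Not all that is in view belongs to the job. Of the things that look like the holder, the middle-sized one is meant.

How it is judged:
By the outcome, as a careful person would: the job done as asked, in the order asked, and still so for the second after the job is handed in, with the robot touching nothing.
It also fails if it takes over 58 s, if anything falls off the work surface, if the arm or the gripper's body presses on something with over 40 N, if the wrist force passes 120 N, or if a joint passes its speed limit or range.

## Working session

There is one attempt and no reset: what is moved stays moved. The work goes in short steps, Python scripts to look and compute and a tool call to move; the robot and the scene stay as the last step left them, time stands still between calls to the robot, and variables do not carry over. Pictures are saved under pics/ and viewed, at most 10 in all, crops included, and the job is handed in when it is done.

Besides the shell and the picture viewer there is one more tool, called after "Emit:" in YAML: its name, and indented under it one key for each argument. servo_tool: Moves the arm, as the interface text tells. Its arguments: {"type":"object","properties":{"steps":{"type":"array","items":{"type":"number"}},"squeeze":{"type":"number"}},"required":["steps"]}

```bash
mkdir -p pics; ls
python3 - <<'E'
from bench import *
import cv2,numpy as np
s=state();print({k:np.round(v,3).tolist() for k,v in s.items()})
a=grab_frame("top");b=grab_frame("side")
np.savez("f0.npz",**{"t_"+k:v for k,v in a.items()},**{"s_"+k:v for k,v in b.items()})
cv2.imwrite("pics/top0.png",a["color"]);cv2.imwrite("pics/side0.png",b["color"])
for f in(a,b):print(f["fx"],f["cx"],f["cy"],np.round(f["R"],3).tolist(),np.round(f["t"],1))
E
```

```text
pics
{'clock': 0.0, 'joint_pos': [-1.389, 0.418, -0.01, 1.614, 0.005, 1.111, -0.053], 'dq': [-0.001, 0.001, 0.001, -0.001, -0.0, 0.002, 0.0], 'tau': [-0.0, -86.444, 0.679, -43.491, 0.019, 0.007, -0.0], 'eef_pos': [138.037, 609.282, 303.249], 'tool_rot': [-0.0, 0.111, 0.994, -0.001], 'wrist_force': [-0.751, -0.309, -0.246], 'torque': [-0.006, 0.0, 0.013], 'finger_force': 0.0, 'width': 85.106}
568.4291391096662 316.5703889066931 244.69374131985344 [[0.003, -1.0, -0.004], [-0.998, -0.003, -0.071], [0.071, 0.004, -0.998]] [  62.7  799.6 1857.2]
612.8150561712242 322.26957809389455 228.00538670404922 [[-0.983, -0.184, -0.022], [-0.086, 0.554, -0.828], [0.165, -0.812, -0.561]] [ 790.3  172.6 1839. ]
```

View pics/top0.png

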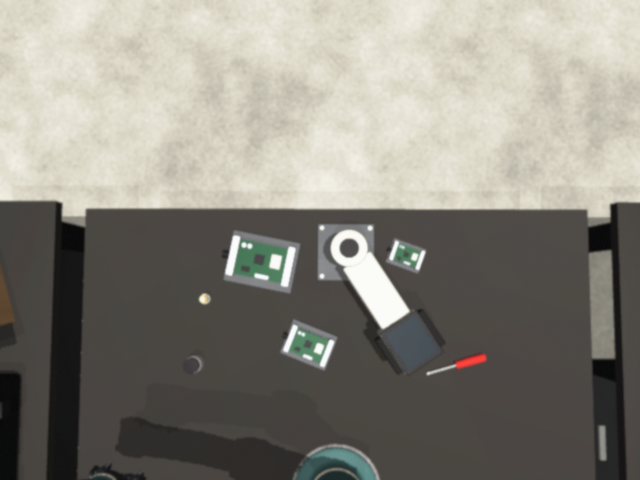

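View pics/side0.png

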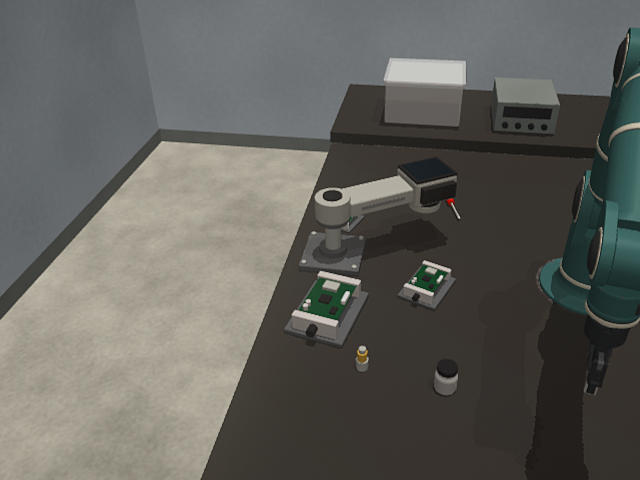

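The top view shows three board-holder lookalikes: a large one at (262,262), a medium one at (309,345) and a small one at (407,256). The medium one is meant, and it should lie 330 mm from the post at (349,247). The head's screen is at (410,343), with the screwdriver next to it at (457,365). The jar is at (193,364) and the connector at (204,299). The side view agrees: boom at (333,205), large holder at (327,305), medium holder at (428,284). Next I'll measure these.

```bash
cat > h.py <<'E'
import numpy as np,cv2
def cast(f,uv,z):
    uv=np.atleast_2d(uv).astype(float);R=np.array(f["R"]);t=np.array(f["t"]);o=-R.T@t
    d=np.c_[(uv[:,0]-f["cx"])/f["fx"],(uv[:,1]-f["cy"])/f["fy"],np.ones(len(uv))]@R
    return o+d*((z-o[2])/d[:,2])[:,None]
def blobs(m,amin):
    n,l,s,c=cv2.connectedComponentsWithStats(m.astype(np.uint8))
    return [(l==i) for i in range(1,n) if s[i,4]>=amin]
def rect(m):
    c=max(cv2.findContours(m.astype(np.uint8),0,1)[0],key=cv2.contourArea);return cv2.boxPoints(cv2.minAreaRect(c))
E
python3 - <<'E'
from h import *
d=np.load("f0.npz");f={k[2:]:d[k] for k in d if k[:2]=="t_"};g={k[2:]:d[k] for k in d if k[:2]=="s_"}
I=f["color"];H=cv2.cvtColor(I,cv2.COLOR_BGR2HSV);h,s,v=[H[...,i].astype(int) for i in range(3)]
def rep(n,m,z):
    r=cast(f,rect(m),z);c=r.mean(0);e=[np.linalg.norm(r[1]-r[0]),np.linalg.norm(r[2]-r[1])]
    print(n,np.round(rect(m).mean(0)),"c",np.round(c[:2],1),"size",np.round(e),"edge angs",np.round([np.arctan2(*(r[1]-r[0])[1::-1]),np.arctan2(*(r[2]-r[1])[1::-1])],3),"depthz",np.median(f["depth"][m]))
print("screen px",H[343,410],"plate",H[270,325],"cap",H[247,335],"jaw",H[343,290],"base",H[330,300])
G=(h>40)&(h<90)&(s>70)&(v>50);G[430:]=0;K=np.ones((9,9))
for m in blobs(cv2.morphologyEx(G.astype(np.uint8),cv2.MORPH_CLOSE,K),80):rep("green",m,41)
W=(v>200)&(s<40);W[:220]=0
for m in blobs(W,30):rep("white",m,46)
B=(h>95)&(h<125)&(s>45)&(v<90);
for m in blobs(B,300):rep("screen",m,245)
cv2.imwrite("pics/crop.png",cv2.resize(I[215:395,215:500],None,fx=2.8,fy=2.8,interpolation=cv2.INTER_CUBIC))
E
```

```text
screen px [103  40  90] plate [120   4 141] cap [ 30   4 251] jaw [ 90   3 239] base [ 71  54 146]
green [260. 261.] c [745.2 250.6] size [112. 155.] edge angs [-0.185 -1.765] depthz 1851.2263
green [407. 255.] c [ 764.9 -231.1] size [52. 70.] edge angs [-0.364 -1.929] depthz 1880.7921
green [308. 345.] c [470.8  90.5] size [ 76. 103.] edge angs [-0.386 -1.953] depthz 1849.4231
white [368. 276.] c [ 696.7 -102. ] size [119. 339.] edge angs [-0.979 -2.556] depthz 1688.1984
white [232. 255.] c [763.2 341.9] size [131.  23.] edge angs [-0.197 -1.779] depthz 1846.6481
white [394. 250.] c [ 781.3 -188. ] size [64. 12.] edge angs [-0.353 -1.919] depthz 1879.6918
white [246. 245.] c [795.2 295.7] size [14. 32.] edge angs [-0.185 -1.765] depthz 1842.9816
white [288. 266.] c [726.5 159.3] size [132.  23.] edge angs [-0.201 -1.776] depthz 1842.6665
white [420. 260.] c [ 749.6 -273.7] size [64. 11.] edge angs [-0.329 -1.892] depthz 1878.0887
white [414. 256.] c [ 760.6 -255.1] size [23. 17.] edge angs [-0.329 -1.891] depthz 1875.426
white [275. 261.] c [742.7 200.5] size [45. 33.] edge angs [-0.156 -1.733] depthz 1842.3536
white [261. 276.] c [693.9 246.9] size [13. 41.] edge angs [-0.187 -1.764] depthz 1836.8184
white [290. 338.] c [494.1 150.4] size [90. 17.] edge angs [-0.377 -1.945] depthz 1848.0144
white [327. 353.] c [446.2  31.5] size [91. 17.] edge angs [-0.382 -1.945] depthz 1842.8202
white [319. 348.] c [461.7  57.3] size [32. 23.] edge angs [-0.381 -1.944] depthz 1841.5654
```

View pics/crop.png

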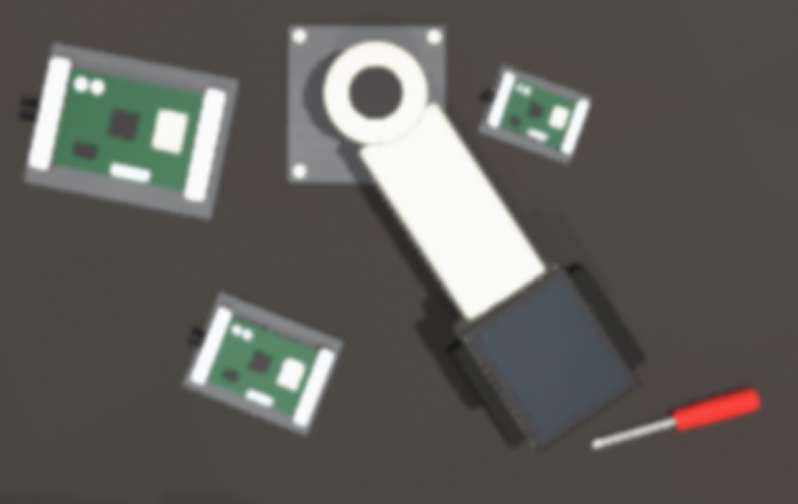

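The crop confirms the medium holder at crop (262,362), between the large one at (130,130) and the small one at (535,113). Its board measures 80 mm wide, as specified. Next I need the post axis and the screen.

```bash
cat >> h.py <<'E'
def screen(f):
    """screen blob -> (centre xy, angle of the pair of sides) at z=245"""
    H=cv2.cvtColor(f["color"],cv2.COLOR_BGR2HSV).astype(int);h,s,v=H[...,0],H[...,1],H[...,2]
    B=(h>95)&(h<115)&(s>25)&(s<80)&(v>55)&(v<130);B[:225]=0;B[440:]=0;B[:,:120]=0;B[:,560:]=0
    bl=blobs(cv2.morphologyEx(B.astype(np.uint8),cv2.MORPH_OPEN,np.ones((3,3))),300)
    m=max(bl,key=lambda x:x.sum());return m
E
python3 - <<'E'
from h import *
d=np.load("f0.npz");f={k[2:]:d[k] for k in d if k[:2]=="t_"}
I=f["color"];H=cv2.cvtColor(I,cv2.COLOR_BGR2HSV).astype(int);h,s,v=H[...,0],H[...,1],H[...,2]
m=screen(f);r=cast(f,rect(m),245);print("screen",rect(m).mean(0),r.mean(0),np.linalg.norm(r[1]-r[0]),np.linalg.norm(r[2]-r[1]),[np.arctan2(*(r[i+1]-r[i])[1::-1]) for i in(0,1)])
sub=np.zeros_like(m);sub[218:290,312:382]=1
P=sub&(v>110)&(s<25);P=max(blobs(P,200),key=lambda x:x.sum())
# plate corners from left, top edges and extreme points
ys,xs=np.where(P)
for c in[("left",xs[(ys>235)&(ys<270)].min()),("right(y225-232)",xs[(ys>225)&(ys<232)].max()),("top",ys[(xs>325)&(xs<368)].min()),("bot(x320-340)",ys[(xs>320)&(xs<338)].max())]:print(c)
b=cv2.minAreaRect(np.c_[xs,ys][(ys<285)].astype(np.float32)[(xs[ys<285]<345)|(ys[ys<285]<235)]);bp=cv2.boxPoints(b)
q=cast(f,bp,22);print("plate",b[0],q.mean(0),np.linalg.norm(q[1]-q[0]),np.linalg.norm(q[2]-q[1]),[np.arctan2(*(q[i+1]-q[i])[1::-1]) for i in(0,1)])
D=sub&(v<100)&((np.hypot(*(np.indices(m.shape)-np.array([248,349])[:,None,None])))<11)
ys,xs=np.where(D);R,t=f["R"],f["t"];uv=[xs.mean(),ys.mean()];zc=np.median(f["depth"][D]);print("hub hole",uv,zc)
for dz in(zc,np.median(f["depth"][247:250,336:340])):
    p=np.array([(uv[0]-f["cx"])/f["fx"]*dz,(uv[1]-f["cy"])/f["fy"]*dz,dz]);print(R.T@(p-t))
c=r.mean(0)
for piv in(q.mean(0),R.T@(p-t)):
  for n,x in(("head",c),("board",np.array([470.4,90.8]))):
    e=x[:2]-piv[:2];print(n,np.hypot(*e),np.arctan2(-e[1],-e[0]))
E
```

```text
screen [411.69226 342.53845] [ 500.80577946 -212.16968129  245.        ] 104.96243588384294 123.97920786482555 [np.float64(-0.9857037756645988), np.float64(-2.5561881323017683)]
('left', np.int64(318))
('right(y225-232)', np.int64(373))
('top', np.int64(225))
('bot(x320-340)', np.int64(279))
plate (345.5, 251.5) [777.77898843 -31.02982684  22.        ] 183.46255971410096 183.1440559241752 [np.float64(-1.5679510041211504), np.float64(3.137813587562256)]
hub hole [np.float64(348.84), np.float64(247.64444444444445)] 1681.5721
[776.62943465 -31.0581093  230.83596167]
[777.06307407 -31.40903596 224.23363431]
head 330.94683161279175 0.5791804552527919
board 330.6423282559081 -0.3773563338085246
head 330.14012741486573 0.5794060649972175
board 330.11708448729024 -0.3792233011149816
```

Emit:
servo_tool:
  steps: [-0.9,0.2,-0.25,0,0,0.124,1,-0.9,0.2,-0.25,0,0,0.124,1,-0.9,0.2,-0.25,0,0,0.124,1,-0.9,0.2,-0.25,0,0,0.124,1,-0.9,0.2,0,0,0,0.124,1,-0.9,0.2,0,0,0,0.124,1,-0.9,0.2,0,0,0,0.124,1,-0.9,0.2,0,0,0,0.124,1,-0.9,0.2,0,0,0,0.124,1,-0.9,0.2,0,0,0,0.124,1,-0.9,0.2,0,0,0,0.124,1,-0.9,0.2,0,0,0,0.124,1,-0.9,0.2,0,0,0,0.124,1,-0.9,0.2,0,0,0,0.124,1,-0.9,0.2,0,0,0,0.124,1,-0.9,0.2,0,0,0,0.124,1,-0.9,0.2,0,0,0,0.124,1,-0.9,0.2,0,0,0,0.124,1]

```text
clock: 2.35
eef_pos: [726.1, -37.8, 363.4]
tool_rot: [-0.0, 0.836, 0.549, -0.0]
wrist_force: [0.1, -0.4, -1.1]
width: 85.5
finger_force: 0.0
```

```bash
cat >> h.py <<'E'
from scipy.spatial.transform import Rotation as Ro
PIV=np.array([777.0,-31.2]);TH=-0.379
def pose(s):
    w,x,y,z=s["tool_rot"];return np.array(s["eef_pos"]),Ro.from_quat([x,y,z,w])
def at(th,off,z,side):
    """tool target beside head at angle th; off along head y from its middle; tool y = -head y"""
    c=PIV-330*np.array([np.cos(th),np.sin(th)]);hy=np.array([-np.sin(th),np.cos(th)])
    ty=-np.r_[hy,0];R=Ro.from_matrix(np.c_[np.cross(ty,[0,0,-1]),ty,[0,0,-1]])
    return np.r_[c+side*off*hy,z],R
def go(s,T):
    p,R=pose(s);d=R.inv().apply(T[0]-p)
    rv=(R.inv()*T[1]).as_rotvec();print("t",round(s["clock"],2),"p",np.round(p,1),"shift units",np.round(d/60,3),"turn units",np.round(rv/(np.pi/4),3),"F",np.round(s["wrist_force"],2))
E
python3 - <<'E'
from h import *;from bench import *
s=state();go(s,at(.580,165,360,-1));print(s["joint_pos"])
E
```

```text
t 2.35 p [726.1 -37.8 363.4] shift units [-5.667  0.006  0.058] turn units [-0.001  0.001  0.742] F [ 0.11 -0.4  -1.12]
[-0.31349822  0.61811526  0.54426495  1.2589723  -0.31245708  1.34779945
 -0.19191778]
```

Emit:
servo_tool:
  steps: [-0.708,0,0,0,0,0.093,1,-0.706,0.052,0,0,0,0.093,1,-0.701,0.103,0,0,0,0.093,1,-0.691,0.154,0,0,0,0.093,1,-0.678,0.204,0,0,0,0.093,1,-0.661,0.253,0,0,0,0.093,1,-0.641,0.3,0,0,0,0.093,1,-0.618,0.346,0,0,0,0.093,1,0,0,0,0,0,0,1]

```text
clock: 3.48
eef_pos: [589.5, -352.5, 364.2]
tool_rot: [0.001, 0.959, 0.283, -0.0]
wrist_force: [0.3, 0.3, 0.3]
width: 85.3
finger_force: 0.0
```

Run:
```python
from h import *;from bench import *
f=grab_frame("top");m=screen(f);r=cast(f,rect(m),245);e=r.mean(0)[:2]-PIV;print("head th",np.arctan2(-e[1],-e[0]),np.hypot(*e),m.sum())
s=state();go(s,at(.580,165,245,-1))
cv2.imwrite("pics/t1.png",f["color"][200:460,200:560]);w=grab_frame("side");cv2.imwrite("pics/s1.png",w["color"][100:340,250:640])
```

```text
Traceback (most recent call last):
  File "h.py", line 16, in screen
    m=max(bl,key=lambda x:x.sum());return m
ValueError: max() iterable argument is empty
```

Run:
```python
from h import *;from bench import *
s=state();go(s,at(.580,165,245,-1))
f=grab_frame("top");w=grab_frame("side");np.savez("f1.npz",**{"t_"+k:v for k,v in f.items()},**{"s_"+k:v for k,v in w.items()})
cv2.imwrite("pics/t1.png",np.hstack([f["color"][200:460,180:560],w["color"][100:360,250:640]]))
```

```text
t 3.52 p [ 591.  -350.4  364. ] shift units [ 9.000e-03 -1.000e-03  1.983e+00] turn units [ 0.     0.    -0.003] F [ 0.1  -0.42 -0.42]
```

View pics/t1.png

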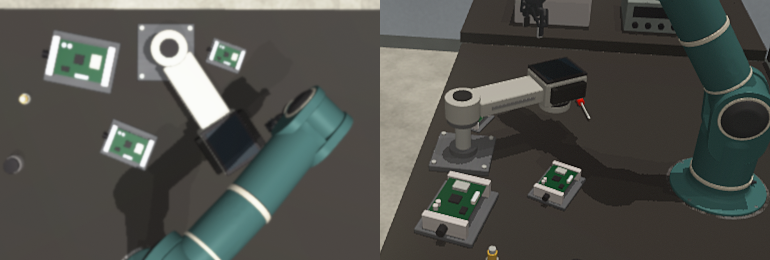

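```bash
cat >> h.py <<'E'
def cloud(f):
    D=f["depth"];v,u=np.nonzero(D>0);d=D[v,u].astype(float)
    return (np.c_[(u-f["cx"])/f["fx"]*d,(v-f["cy"])/f["fy"]*d,d]-np.array(f["t"]))@np.array(f["R"])
def theta(f):
    """(screen/side, beam) angle from depth: mean over radius bins of mid-point between both edges; width in mm as check"""
    P=cloud(f);e=P[:,:2]-PIV;r=np.hypot(*e.T);a=np.arctan2(-e[:,1],-e[:,0]);out=[]
    for z0,z1,r0,r1,wd in((238,252,275,385,126),(206,224,90,240,100)):
        k=(P[:,2]>z0)&(P[:,2]<z1)&(r>r0)&(r<r1)&(abs(a)<1.25);mids=[]
        for q in np.arange(r0,r1,10):
            b=k&(r>=q)&(r<q+10)
            if b.sum()<8:continue
            am=np.median(a[b]);x=r[b]*np.sin(a[b]-am);lo,hi=np.percentile(x,[2,98])
            if abs(hi-lo-wd)<14:mids.append(am+np.arcsin((lo+hi)/2/(q+5)))
        out+=[round(float(np.median(mids)),4) if mids else None,len(mids)]
    return out
E
python3 - <<'E'
from h import *
for n in("f0","f1"):
    d=np.load(n+".npz")
    for c in "ts":print(n,c,theta({k[2:]:d[k] for k in d if k[:2]==c+"_"}))
E
```

```text
f0 t [0.5793, 11, 0.5779, 15]
f0 s [0.5628, 11, 0.545, 15]
f1 t [0.5797, 11, 0.577, 15]
f1 s [0.5606, 11, 0.5391, 15]
```

The screen and beam depth tracker agrees with the colour fix (θ=0.579; the target is -0.379). I'll lower the tool beside the right bumper.

Emit:
servo_tool:
  steps: [0,0,0.5,0,0,0,1,0,0,0.5,0,0,0,1,0,0,0.5,0,0,0,1,0,0,0.48,0,0,0,1,0,0,0,0,0,0,1]

```text
clock: 4.25
eef_pos: [592.3, -346.9, 243.4]
tool_rot: [-0.001, 0.958, 0.287, -0.001]
wrist_force: [-0.1, 0.2, 0.6]
width: 85.5
finger_force: 0.0
```

Run:
```python
from h import *;from bench import *
s=state();go(s,at(.579,150,245,-1))
w=grab_frame("wrist");cv2.imwrite("pics/w1.png",w["color"]);print(theta(grab_frame("top")))
```

```text
t 4.25 p [ 592.3 -346.9  243.4] shift units [-0.044 -0.221 -0.026] turn units [-0.004  0.002  0.005] F [-0.14  0.2   0.56]
[0.577, 6, 0.5778, 15]
```

View pics/w1.png

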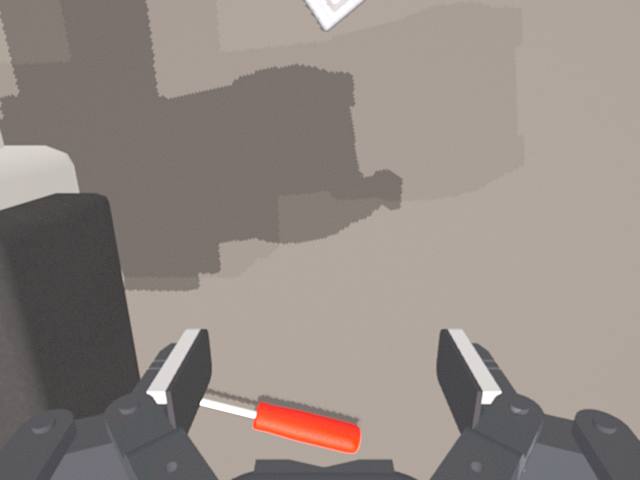

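The wrist view shows the rubber bumper at left (60,310), right next to the left finger at (185,365), with the screwdriver well below on the bench. Now a gentle contact and push along the arc.

Emit:
servo_tool:
  steps: [-0.044,-0.067,0,0,0,0.016,1,-0.044,-0.067,0,0,0,0.016,1,-0.044,-0.067,0,0,0,0.016,1,-0.011,-0.025,0,0,0,0.006,1,-0.011,-0.025,0,0,0,0.006,1,-0.011,-0.025,0,0,0,0.006,1,-0.011,-0.025,0,0,0,0.006,1,-0.011,-0.025,0,0,0,0.006,1,-0.011,-0.025,0,0,0,0.006,1,-0.011,-0.025,0,0,0,0.006,1,-0.011,-0.025,0,0,0,0.006,1,-0.013,-0.031,0,0,0,0.007,1,-0.016,-0.037,0,0,0,0.009,1,-0.019,-0.044,0,0,0,0.01,1,-0.022,-0.05,0,0,0,0.012,1,-0.024,-0.056,0,0,0,0.013,1,-0.027,-0.062,0,0,0,0.014,1,-0.03,-0.069,0,0,0,0.016,1,-0.032,-0.075,0,0,0,0.017,1,-0.035,-0.081,0,0,0,0.019,1]

```text
clock: 6.85
eef_pos: [543.0, -313.4, 245.2]
tool_rot: [0.0, 0.979, 0.205, 0.0]
wrist_force: [0.5, -0.6, -0.3]
width: 85.4
finger_force: 0.2
```

```bash
cat > track.py <<'E'
from h import *;from bench import *
import sys
n=int(sys.argv[1]) if len(sys.argv)>1 else 2
for i in range(n):
    s=state();o=theta(grab_frame("top"));print("t",round(s["clock"],3),o)
E
python3 track.py 3; python3 -c "
from h import *;from bench import *
go(state(),at(.579,142,245,-1))"
```

```text
t 6.85 [0.473, 9, 0.4698, 15]
t 6.9 [0.4675, 9, 0.4645, 15]
t 6.95 [0.4615, 9, 0.4596, 15]
t 7.0 p [ 543.2 -313.4  245.2] shift units [0.422 0.5   0.003] turn units [-0.   -0.   -0.21] F [0.06 0.08 1.13]
```

```bash
python3 -c "
from h import *;from bench import *
go(state(),at(-.15,142,340,1))"
```

```text
t 7.0 p [ 543.2 -313.4  245.2] shift units [ 2.078 -7.678 -1.579] turn units [-0.    -0.     0.718] F [0.06 0.08 1.13]
```

Emit:
servo_tool:
  steps: [0,0,-0.53,0,0,0,1,0,0,-0.53,0,0,0,1,0,0,-0.53,0,0,0,1,0,0,0,0,0,0,1,0.208,-0.768,0,0,0,0.072,1,0.164,-0.778,0,0,0,0.072,1,0.12,-0.786,0,0,0,0.072,1,0.076,-0.792,0,0,0,0.072,1,0.031,-0.795,0,0,0,0.072,1,-0.014,-0.795,0,0,0,0.072,1,-0.059,-0.793,0,0,0,0.072,1,-0.103,-0.789,0,0,0,0.072,1,-0.148,-0.782,0,0,0,0.072,1,-0.192,-0.772,0,0,0,0.072,1,0,0,0,0,0,0,1]

```text
clock: 8.88
eef_pos: [471.4, 161.8, 339.7]
tool_rot: [0.0, 0.997, -0.073, -0.0]
wrist_force: [0.1, -0.5, 0.8]
width: 85.7
finger_force: 0.0
```

```bash
python3 track.py 2; python3 -c "
from h import *;from bench import *
go(state(),at(-.15,142,245,1))"
```

```text
t 8.875 [0.2343, 11, 0.2325, 15]
t 8.925 [0.2285, 11, 0.2246, 15]
t 8.97 p [472.2 158.3 340. ] shift units [-0.005 -0.004  1.584] turn units [ 0.001  0.    -0.   ] F [ 0.09  0.65 -1.4 ]
```

Emit:
servo_tool:
  steps: [0,0,0.4,0,0,0,1,0,0,0.4,0,0,0,1,0,0,0.4,0,0,0,1,0,0,0.39,0,0,0,1,0,0,0,0,0,0,1,0,0,0,0,0,0,1]

```text
clock: 9.72
eef_pos: [472.8, 157.7, 245.9]
tool_rot: [-0.0, 0.997, -0.076, 0.0]
wrist_force: [-0.1, -0.5, 0.9]
width: 85.4
finger_force: 0.0
```

```bash
python3 track.py 6; python3 -c "
from h import *;from bench import *
go(state(),at(-.15,142,245,1))"
```

```text
t 9.725 [0.1416, 10, 0.1378, 15]
t 9.775 [0.1365, 10, 0.1337, 15]
t 9.825 [0.1313, 10, 0.1283, 15]
t 9.875 [0.1257, 10, 0.1246, 15]
t 9.925 [0.1208, 10, 0.1192, 15]
t 9.975 [0.1144, 10, 0.1138, 15]
t 10.03 p [472.5 158.4 245.5] shift units [-0.009 -0.     0.009] turn units [-0.001 -0.001 -0.001] F [-0.27 -0.06 -0.71]
```

Emit:
servo_tool:
  steps: [0,0,0,0,0,0,1,0,0,0,0,0,0,1,0,0,0,0,0,0,1,0,0,0,0,0,0,1,0,0,0,0,0,0,1,0,0,0,0,0,0,1,0,0,0,0,0,0,1,0,0,0,0,0,0,1,0,0,0,0,0,0,1,0,0,0,0,0,0,1,0,0,0,0,0,0,1]

```text
clock: 11.4
eef_pos: [472.4, 158.3, 245.1]
tool_rot: [0.0, 0.997, -0.076, 0.0]
wrist_force: [-0.5, -0.0, 0.3]
width: 85.4
finger_force: 0.0
```

```bash
python3 track.py 6; python3 -c "
from h import *;from bench import *
go(state(),at(-.15,142,245,1))"
```

```text
t 11.4 [-0.0279, 10, -0.0308, 15]
t 11.45 [-0.0326, 10, -0.0334, 15]
t 11.5 [-0.039, 10, -0.0397, 15]
t 11.55 [-0.0425, 10, -0.0442, 15]
t 11.6 [-0.046, 10, -0.0477, 15]
t 11.65 [-0.053, 10, -0.0557, 15]
t 11.7 p [472.4 158.4 245.1] shift units [-0.008 -0.002  0.002] turn units [ 0.    -0.    -0.002] F [ 0.38 -1.05  0.51]
```

Emit:
servo_tool:
  steps: [0,0,0,0,0,0,1,0,0,0,0,0,0,1,0,0,0,0,0,0,1,0,0,0,0,0,0,1,0,0,0,0,0,0,1,0.0054,-0.0125,0,0,0,0.0029,1,0.0108,-0.025,0,0,0,0.0058,1,0.0161,-0.0375,0,0,0,0.0087,1,0.0215,-0.05,0,0,0,0.0116,1,0.0242,-0.0563,0,0,0,0.013,1,0.0237,-0.0552,0,0,0,0.0128,1,0.0233,-0.0542,0,0,0,0.0125,1,0.0228,-0.0531,0,0,0,0.0123,1,0.0224,-0.0521,0,0,0,0.0121,1,0.022,-0.051,0,0,0,0.0118,1,0.0215,-0.05,0,0,0,0.0116,1,0.0211,-0.049,0,0,0,0.0113,1,0.0206,-0.0479,0,0,0,0.0111,1,0.0202,-0.0469,0,0,0,0.0109,1,0.0197,-0.0458,0,0,0,0.0106,1]

```text
clock: 14.2
eef_pos: [498.4, 195.1, 245.1]
tool_rot: [0.0, 0.99, -0.138, 0.0]
wrist_force: [-0.2, -0.5, 1.4]
width: 85.5
finger_force: 0.1
```

```bash
python3 -c "
from h import *;from bench import *
s=state();p,R=pose(s);e=p[:2]-PIV;print(s['clock'],'tool theta',np.arctan2(-e[1],-e[0])+np.arctan2(142,330),np.hypot(*e),'expect',np.hypot(142,330));go(s,at(-.379,142,245,1))"
```

```text
14.2 tool theta -0.2758028557005763 358.90958284216913 expect 359.25478424093393
t 14.2 p [498.4 195.1 245.1] shift units [ 0.267 -0.557  0.002] turn units [ 0.   -0.    0.13] F [-0.21 -0.54  1.39]
```

Emit:
servo_tool:
  steps: [0.0189,-0.044,0,0,0,0.0102,1,0.0181,-0.0421,0,0,0,0.0097,1,0.0173,-0.0402,0,0,0,0.0093,1,0.0166,-0.0385,0,0,0,0.0089,1,0.0158,-0.0367,0,0,0,0.0085,1,0.015,-0.0348,0,0,0,0.0081,1,0.0141,-0.0329,0,0,0,0.0076,1,0.0133,-0.031,0,0,0,0.0072,1,0.0126,-0.0292,0,0,0,0.0068,1,0.0118,-0.0275,0,0,0,0.0064,1,0.011,-0.0256,0,0,0,0.0059,1,0.0102,-0.0238,0,0,0,0.0055,1,0.0094,-0.0219,0,0,0,0.0051,1,0.0086,-0.02,0,0,0,0.0046,1,0.0078,-0.0181,0,0,0,0.0042,1,0.0071,-0.0165,0,0,0,0.0038,1,0.0063,-0.0146,0,0,0,0.0034,1,0.0055,-0.0127,0,0,0,0.0029,1,0.0046,-0.0108,0,0,0,0.0025,1,0.0039,-0.009,0,0,0,0.0021,1]

```text
clock: 16.7
eef_pos: [521.3, 220.8, 245.1]
tool_rot: [0.0, 0.983, -0.185, 0.0]
wrist_force: [-0.5, 0.0, -1.2]
width: 85.2
finger_force: 0.0
```

```bash
python3 track.py 6; python3 -c "
from h import *;from bench import *
go(state(),at(-.379,142,245,1))"
```

```text
t 16.7 [-0.3686, 11, -0.3703, 15]
t 16.75 [-0.3688, 10, -0.3699, 15]
t 16.8 [-0.3694, 11, -0.3726, 15]
t 16.85 [-0.369, 10, -0.371, 15]
t 16.9 [-0.3692, 9, -0.3726, 15]
t 16.95 [-0.3698, 10, -0.3705, 15]
t 17.0 p [521.2 220.8 245.1] shift units [ 0.014 -0.042  0.002] turn units [ 0.    -0.     0.008] F [-0.23 -0.22 -0.51]
```

Head is at -0.370 and almost at rest, about 3 mm short and still creeping toward the target. I'll withdraw the tool and watch it.

Emit:
servo_tool:
  steps: [0,-0.1,0,0,0,0,1,0,-0.2,0,0,0,0,1,0,-0.3,0,0,0,0,1,0,-0.2,0,0,0,0,1,0,0,0,0,0,0,1,0,0,0,0,0,0,1,0,0,0,0,0,0,1,0,0,0,0,0,0,1,0,0,0,0,0,0,1,0,0,0,0,0,0,1]

```text
clock: 18.25
eef_pos: [538.7, 265.4, 245.1]
tool_rot: [-0.0, 0.983, -0.185, 0.0]
wrist_force: [-0.3, 0.5, 0.4]
width: 85.1
finger_force: 0.0
```

```bash
python3 track.py 6
```

```text
t 18.25 [-0.3561, 9, -0.3562, 15]
t 18.3 [-0.3538, 9, -0.3561, 15]
t 18.35 [-0.3542, 9, -0.3552, 15]
t 18.4 [-0.3534, 10, -0.3543, 15]
t 18.45 [-0.353, 9, -0.3549, 15]
t 18.5 [-0.3532, 9, -0.3559, 15]
```

The bounce left it drifting back at about 3 mm/s. I'll let friction take that up, cross over to the right-hand bumper and nudge it the last few millimetres.

```bash
python3 -c "
from h import *;from bench import *
go(state(),at(-.335,175,340,-1))"
```

```text
t 18.55 p [538.7 265.4 245.1] shift units [ 0.112  6.281 -1.581] turn units [ 0.    -0.    -0.048] F [ 0.25 -0.09  0.2 ]
```

Emit:
servo_tool:
  steps: [0,0,-0.53,0,0,0,1,0,0,-0.53,0,0,0,1,0,0,-0.53,0,0,0,1,0,0,0,0,0,0,1,0.014,0.785,0,0,0,-0.006,1,0.014,0.785,0,0,0,-0.006,1,0.014,0.785,0,0,0,-0.006,1,0.014,0.785,0,0,0,-0.006,1,0.014,0.785,0,0,0,-0.006,1,0.014,0.785,0,0,0,-0.006,1,0.014,0.785,0,0,0,-0.006,1,0.014,0.785,0,0,0,-0.006,1,0,0,0,0,0,0,1,0,0,0.4,0,0,0,1,0,0,0.4,0,0,0,1,0,0,0.4,0,0,0,1,0,0,0.38,0,0,0,1,0,0,0,0,0,0,1]

```text
clock: 20.8
eef_pos: [413.0, -89.7, 244.5]
tool_rot: [0.001, 0.986, -0.167, -0.001]
wrist_force: [-0.6, -0.7, 0.7]
width: 85.5
finger_force: 0.0
```

```bash
python3 track.py 6;python3 -c "
from h import *;from bench import *
go(state(),at(-.335,142,245,-1))"
```

```text
t 20.8 [-0.3402, 7, -0.3421, 15]
t 20.85 [-0.3393, 8, -0.3419, 15]
t 20.9 [-0.3403, 7, -0.3409, 15]
t 20.95 [-0.3381, 8, -0.34, 15]
t 21.0 [-0.3392, 8, -0.3411, 15]
t 21.05 [-0.3373, 7, -0.3408, 15]
t 21.1 p [414.  -89.8 246.4] shift units [-0.108 -0.545  0.023] turn units [-0.001 -0.001  0.001] F [ 0.48 -0.3  -0.07]
```

Emit:
servo_tool:
  steps: [-0.018,-0.04,0,0,0,0,1,-0.018,-0.08,0,0,0,0,1,-0.018,-0.1,0,0,0,0,1,-0.018,-0.1,0,0,0,0,1,-0.018,-0.06,0,0,0,0,1,-0.018,-0.03,0,0,0,0,1,-0.002,-0.005,0,0,0,0.001,1,-0.002,-0.005,0,0,0,0.001,1,-0.002,-0.005,0,0,0,0.001,1,-0.002,-0.005,0,0,0,0.001,1,-0.002,-0.005,0,0,0,0.001,1,-0.002,-0.005,0,0,0,0.001,1,-0.002,-0.005,0,0,0,0.001,1,-0.002,-0.005,0,0,0,0.001,1]

```text
clock: 22.85
eef_pos: [415.5, -62.1, 245.7]
tool_rot: [0.0, 0.985, -0.17, 0.0]
wrist_force: [0.6, 1.1, -0.0]
width: 85.2
finger_force: 0.0
```

```bash
python3 track.py 4;python3 -c "
from h import *;from bench import *
go(state(),at(-.339,142,245,-1))"
```

```text
t 22.85 [-0.3358, 9, -0.3377, 15]
t 22.9 [-0.3346, 9, -0.3369, 15]
t 22.95 [-0.3355, 9, -0.3379, 15]
t 23.0 [-0.3355, 9, -0.3375, 15]
t 23.05 p [415.5 -62.1 245.7] shift units [ 0.01  -0.122  0.012] turn units [ 0.    -0.    -0.003] F [-0.11 -0.78 -0.91]
```

Emit:
servo_tool:
  steps: [-0.002,-0.006,0,0,0,0.001,1,-0.002,-0.006,0,0,0,0.001,1,-0.002,-0.006,0,0,0,0.001,1,-0.002,-0.006,0,0,0,0.001,1,-0.002,-0.006,0,0,0,0.001,1,-0.002,-0.006,0,0,0,0.001,1,-0.002,-0.005,0,0,0,0.001,1,-0.002,-0.005,0,0,0,0.001,1,-0.002,-0.005,0,0,0,0.001,1,-0.002,-0.005,0,0,0,0.001,1,-0.002,-0.005,0,0,0,0.001,1,-0.002,-0.005,0,0,0,0.001,1,-0.002,-0.005,0,0,0,0.001,1,-0.002,-0.005,0,0,0,0.001,1,-0.002,-0.005,0,0,0,0.001,1,-0.002,-0.005,0,0,0,0.001,1]

```text
clock: 25.05
eef_pos: [415.5, -56.5, 245.7]
tool_rot: [0.0, 0.984, -0.176, 0.0]
wrist_force: [0.5, 0.5, -0.4]
width: 85.2
finger_force: 0.0
```

```bash
python3 track.py 4;python3 -c "
from h import *;from bench import *
go(state(),at(-.3365,142,245,-1))"
```

```text
t 25.05 [-0.3394, 9, -0.3405, 15]
t 25.1 [-0.3397, 9, -0.3421, 15]
t 25.15 [-0.3403, 9, -0.3423, 15]
t 25.2 [-0.3408, 9, -0.3434, 15]
t 25.25 p [415.5 -56.6 245.7] shift units [ 0.047 -0.023  0.012] turn units [ 0.    -0.    -0.022] F [ 0.01 -0.38 -0.65]
```

Emit:
servo_tool:
  steps: [0,0,0,0,0,0,1,0,0,0,0,0,0,1,0,0,0,0,0,0,1,0,0,0,0,0,0,1,0,0,0,0,0,0,1,0,0,0,0,0,0,1]

```text
clock: 26.0
eef_pos: [415.5, -56.6, 245.8]
tool_rot: [0.0, 0.984, -0.176, 0.0]
wrist_force: [-0.8, 0.5, 0.7]
width: 85.4
finger_force: 0.0
```

```bash
python3 track.py 5
```

```text
t 26.0 [-0.349, 9, -0.35, 15]
t 26.05 [-0.3495, 9, -0.353, 15]
t 26.1 [-0.3498, 10, -0.3528, 15]
t 26.15 [-0.3509, 9, -0.3539, 15]
t 26.2 [-0.3523, 9, -0.3533, 15]
```

Emit:
servo_tool:
  steps: [-0.002,-0.004,0,0,0,0.001,1,-0.002,-0.004,0,0,0,0.001,1,-0.002,-0.004,0,0,0,0.001,1,-0.002,-0.004,0,0,0,0.001,1,-0.002,-0.004,0,0,0,0.001,1,-0.002,-0.004,0,0,0,0.001,1,-0.002,-0.004,0,0,0,0.001,1,-0.002,-0.004,0,0,0,0.001,1,-0.002,-0.004,0,0,0,0.001,1,-0.002,-0.004,0,0,0,0.001,1,-0.002,-0.004,0,0,0,0.001,1,-0.002,-0.004,0,0,0,0.001,1,-0.002,-0.004,0,0,0,0.001,1,-0.002,-0.004,0,0,0,0.001,1,-0.002,-0.004,0,0,0,0.001,1,-0.002,-0.004,0,0,0,0.001,1,-0.002,-0.004,0,0,0,0.001,1,-0.002,-0.004,0,0,0,0.001,1,-0.002,-0.004,0,0,0,0.001,1,-0.002,-0.004,0,0,0,0.001,1]

```text
clock: 28.75
eef_pos: [414.9, -51.2, 245.7]
tool_rot: [0.0, 0.983, -0.184, -0.0]
wrist_force: [-0.4, -1.0, -0.6]
width: 85.6
finger_force: 0.0
```

```bash
python3 track.py 5;python3 -c "
from h import *;from bench import *
go(state(),at(-.367,144,245,-1))"
```

```text
t 28.75 [-0.3707, 9, -0.3733, 15]
t 28.8 [-0.3701, 9, -0.3732, 15]
t 28.85 [-0.3705, 9, -0.3744, 15]
t 28.9 [-0.3704, 9, -0.3734, 15]
t 28.95 [-0.3698, 9, -0.3726, 15]
t 29.0 p [414.9 -51.2 245.7] shift units [ 0.013 -0.077  0.012] turn units [ 0.    -0.    -0.003] F [ 0.05 -0.41 -0.56]
```

Within about 2 mm of the target and almost stopped, so I'll back the tool off, lift it clear and watch.

Emit:
servo_tool:
  steps: [0,0.2,0,0,0,0,1,0,0.4,0,0,0,0,1,0,0.4,0,0,0,0,1,0,0.4,-0.3,0,0,0,1,0,0.4,-0.5,0,0,0,1,0,0.4,-0.5,0,0,0,1,-0.3,0.4,-0.3,0,0,0,1,-0.3,0.4,0,0,0,0,1,0,0.3,0,0,0,0,1,0,0,0,0,0,0,1]

```text
clock: 30.25
eef_pos: [309.0, -224.1, 341.6]
tool_rot: [-0.001, 0.983, -0.185, 0.0]
wrist_force: [0.9, 0.6, 0.7]
width: 85.3
finger_force: 0.0
```

```bash
python3 track.py 4
python3 - <<'E'
from h import *;from bench import *
f=grab_frame("top")
m=screen(f);r=cast(f,rect(m),245);e=r.mean(0)[:2]-PIV;print("rect th",np.arctan2(-e[1],-e[0]),np.hypot(*e),r.mean(0),np.linalg.norm(r[1]-r[0]),np.linalg.norm(r[2]-r[1]),[np.arctan2(*(r[i+1]-r[i])[1::-1]) for i in(0,1)])
w=grab_frame("side");cv2.imwrite("pics/t2.png",np.hstack([f["color"][200:460,180:560],w["color"][100:360,250:640]]))
E
```

```text
t 30.25 [-0.376, 11, -0.3784, 15]
t 30.3 [-0.3765, 11, -0.3767, 15]
t 30.35 [-0.376, 11, -0.3785, 15]
t 30.4 [-0.3767, 11, -0.3776, 15]
rect th -0.3730098420916908 329.91002852029 [469.77632734  89.02579539 245.        ] 124.2230182192193 104.9970297481248 [np.float64(-0.37802818227170515), np.float64(-1.9449140658301227)]
```

View pics/t2.png

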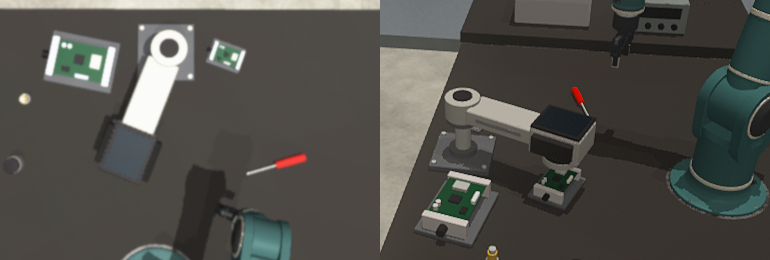

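The picture shows the head at top-view (130,150) directly over the middle holder, with the tool clear. Now I'll watch it stand still.

Emit:
servo_tool:
  steps: [0,0,0,0,0,0,1,0,0,0,0,0,0,1,0,0,0,0,0,0,1,0,0,0,0,0,0,1,0,0,0,0,0,0,1,0,0,0,0,0,0,1,0,0,0,0,0,0,1,0,0,0,0,0,0,1,0,0,0,0,0,0,1,0,0,0,0,0,0,1,0,0,0,0,0,0,1,0,0,0,0,0,0,1,0,0,0,0,0,0,1,0,0,0,0,0,0,1,0,0,0,0,0,0,1,0,0,0,0,0,0,1,0,0,0,0,0,0,1,0,0,0,0,0,0,1,0,0,0,0,0,0,1,0,0,0,0,0,0,1]

```text
clock: 33.05
eef_pos: [309.9, -222.9, 341.7]
tool_rot: [0.0, 0.983, -0.184, 0.0]
wrist_force: [-0.4, 0.7, 0.5]
width: 85.7
finger_force: 0.0
```

```bash
python3 track.py 4
```

```text
t 33.05 [-0.3766, 11, -0.379, 15]
t 33.1 [-0.3758, 11, -0.3792, 15]
t 33.15 [-0.3756, 11, -0.379, 15]
t 33.2 [-0.3755, 11, -0.3784, 15]
```

Emit:
servo_tool:
  steps: [0,0,0,0,0,0,1,0,0,0,0,0,0,1,0,0,0,0,0,0,1,0,0,0,0,0,0,1,0,0,0,0,0,0,1,0,0,0,0,0,0,1,0,0,0,0,0,0,1,0,0,0,0,0,0,1,0,0,0,0,0,0,1,0,0,0,0,0,0,1,0,0,0,0,0,0,1,0,0,0,0,0,0,1,0,0,0,0,0,0,1,0,0,0,0,0,0,1,0,0,0,0,0,0,1,0,0,0,0,0,0,1,0,0,0,0,0,0,1,0,0,0,0,0,0,1,0,0,0,0,0,0,1,0,0,0,0,0,0,1]

```text
clock: 35.75
eef_pos: [309.9, -222.9, 341.7]
tool_rot: [0.0, 0.983, -0.184, -0.0]
wrist_force: [-0.2, -0.2, -0.3]
width: 85.4
finger_force: 0.0
```

Emit:
servo_tool:
  steps: [0,0,0,0,0,0,1,0,0,0,0,0,0,1,0,0,0,0,0,0,1,0,0,0,0,0,0,1,0,0,0,0,0,0,1,0,0,0,0,0,0,1,0,0,0,0,0,0,1,0,0,0,0,0,0,1,0,0,0,0,0,0,1,0,0,0,0,0,0,1,0,0,0,0,0,0,1,0,0,0,0,0,0,1,0,0,0,0,0,0,1,0,0,0,0,0,0,1,0,0,0,0,0,0,1,0,0,0,0,0,0,1]

```text
clock: 37.75
eef_pos: [309.9, -222.9, 341.7]
tool_rot: [0.0, 0.983, -0.184, 0.0]
wrist_force: [-0.1, 0.4, 0.0]
width: 85.7
finger_force: 0.0
```

```bash
python3 track.py 4
```

```text
t 37.75 [-0.3767, 11, -0.3786, 15]
t 37.8 [-0.3758, 11, -0.3797, 15]
t 37.85 [-0.3769, 11, -0.3783, 15]
t 37.9 [-0.3768, 11, -0.3795, 15]
```

It stood still at θ=-0.377 (target -0.379) from about 30 s to 38 s, so I'm handing it in.

```bash
python3 -c "
from bench import *
print(job_done())"
```

```text
the job is handed in; nothing more can be done
None
```

The job is handed in: the microscope's lens measures about 1 mm from the middle of the medium holder's board; it stood still there untouched for over 7 s, and I pushed only on the rubber bumpers.

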